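# Set out sample bottles in a neat row on the bench rack

### The job

Set the bottles out on the lower shelf of the rack as one neat row, one upright on each of the four blue rings, stepping down in height to the white bottle: the white bottle stays in its end place, the blue-capped one moves from the far end to the place next to it, and the two tall ones from the bench fill the other two places. Keep the bottles upright and set them down without dropping them, and leave the small glass flask, multimeter and wash bottle on the bench in front where they are.

Things in the scene. Friction and masses are not known exactly. Their poses are not given: they have to be found in the camera images.
- rack: Fixed two-board bottle rack, 322 mm long. Origin: at bench level under the middle of the row; x horizontal from its open front to its back, y along the row, z up. Shelf floor 45 mm above the bench, front lip x -52 to -46 mm and 12 mm above the floor, back stop face x +43 mm. Upper board from x -10 to +85 mm, underside 255 mm above the bench, with small things fixed on it up to 290 mm; end posts only at x 45 to 75 mm.
- place_1 (a point): Centre of row place 1, a blue ring 60 mm wide on the lower shelf floor (point at floor height); places lie 82 mm apart, 1 to 4 from the rack's -y end to its +y end. Axes as the rack's.
- place_2 (a point): Centre of row place 2, a blue ring 60 mm wide on the lower shelf floor (point at floor height); places lie 82 mm apart, 1 to 4 from the rack's -y end to its +y end. Axes as the rack's.
- place_3 (a point): Centre of row place 3, a blue ring 60 mm wide on the lower shelf floor (point at floor height); places lie 82 mm apart, 1 to 4 from the rack's -y end to its +y end. Axes as the rack's.
- place_4 (a point): Centre of row place 4, a blue ring 60 mm wide on the lower shelf floor (point at floor height); places lie 82 mm apart, 1 to 4 from the rack's -y end to its +y end. Axes as the rack's.
- tall_a_mid (a point): Tall amber bottle, 57 mm diameter, 112 mm high, about 0.25 kg, round; black screw cap 42 mm diameter on the top 24 mm. Stands upright on the bench at the start. This point: its centre, 56 mm above its underside. The two tall bottles are alike.
- tall_b_mid (a point): Tall amber bottle, 57 mm diameter, 112 mm high, about 0.25 kg, round; black screw cap 42 mm diameter on the top 24 mm. Stands upright on the bench at the start. This point: its centre, 56 mm above its underside. The two tall bottles are alike.
- blue_mid (a point): Small amber bottle, blue screw cap: 35 mm diameter, 72 mm high, about 0.08 kg; body up to 57 mm, cap 26 mm diameter above. Stands in one end place of the rack at the start. This point: its centre, 36 mm above its underside.
- white_mid (a point): White bottle with white cap, 28 mm diameter, 60 mm high: stands in the other end place of the rack (1 or 4) and stays there. This point: its centre, 30 mm above its underside.
- flask_mid (a point): Small clear glass flask with a long neck and orange stopper, 43 mm wide, 152 mm high, stands on the bench; leave alone. This point: its centre, 76 mm above its underside.
- meter_mid (a point): Red and black multimeter lying flat, 70 x 128 mm, 34 mm high, on the bench; leave alone. This point: its centre.
- wash_mid (a point): Wash bottle, 87 mm wide, 255 mm high with its spout, on the bench; leave alone. This point: 128 mm above its underside, on its axis.
- diaphragm_pump: Fixed pump lying on the bench, about 200 mm long and 120 mm high; keep above it. Its origin: at bench level under its middle.
Mind the look-alikes: they are no part of the job. What is shaped like the part that bears tall_b_mid but yellow is not meant.

How it is judged:
By the outcome, as a careful person would: the job done as asked, in the order asked, and still so for the second after the job is handed in, with the robot touching nothing.
It also fails if it takes over 70 s, if anything falls off the work surface, if the arm or the gripper's body presses on something with over 40 N, if the wrist force passes 120 N, or if a joint passes its speed limit or range.

### The arm

A 6-joint arm with a two-finger parallel gripper is mounted at the origin on a cart in front of the work surface, level with it; the furniture and walls round the work are solid. World frame = base frame: x ahead of the robot, y to its left, z up, the work surface at z = 0. Lengths are in mm, angles in degrees, forces in N, time in s.
With the tool pointing down it reaches from about 350 to 950 mm from the base axis. Payload 17.4 kg.
Tool frame: the origin (TCP) lies midway between the tips of the shut fingers; the grasp point (between the pads) lies 19 mm behind it (bot.pinch_z is the distance from the TCP to the grasp point, in mm); z points along the fingers, y is the line along which they close (so a half turn about z gives the same grasp; the last joint's range is limited). The gripper opens to 93 mm and grips with 3 to 60 N. Pads are 15 mm wide; open, the fingers measure 128 mm over their backs; the gripper's body (75 mm by 188 mm) begins 65 mm behind the grasp point.
Start: joints at [-72.296, 6.646, 82.598, -0, 90.757, -2.166], TCP at [229.417, -634.823, 218.646] pointing down, gripper open.
Joint ranges: [-162.19, 162.19], [-47.58, 125.68], [4.15, 143.07], [-65.23, 245.23], [0.69, 171.88], [-170.13, 170.13]. Speed limits (degrees/s): [108.29, 108.29, 127.2, 180, 180, 180].

### API

Orientations are given as [roll, pitch, yaw] about the fixed x, y, z axes, in that order (R = Rz(yaw) Ry(pitch) Rx(roll)).
In Python, from station import bot, vision gives the robot as it stands.
- The arm moves only by the tool apply_moves, never from a script. Its argument "motion" is a list of rows, each a list of 7 numbers: the turn, a rotation vector about the world's x, y, z in degrees, then the shift along the world's x, y, z in mm, then the finger opening in mm, from 0 to 93. A call has 1 to 8 rows; each row shifts and turns the commanded pose from where the row before left it; what a row does not reach is not made up. A row lasts 1/8 s, in which the tool goes at most 62.5 mm and 10.7 degrees, less where a joint would pass 70% of its speed; a pose out of reach is approached as far as the arm can. A call with a gripper value outside its range is refused whole. The fingers move at their own pace and stop on an object; "force" is the grip in N (left out, the last holds). Time passes only in rows, so rows that do not move let the fingers close. It gives the time, the measured TCP pose, the force, the opening and the grip force at its end, in the units of the state.
- bot.observe(): the state, without advancing time (a new reading comes with each control period).
- vision.camera(name): name is "scene" or "side" or "wrist"; returns a dict with "image" (384x512x3 uint8, red, green, blue), "fx", "fy", "cx", "cy" (pixels), "R" (3x3) and "t" (3): a world point X has camera coordinates R X + t. Camera axes: x right, y down, z forward; pixel columns grow to the right and rows downward; lengths in mm; the calibration is good to about 2 mm. A picture is of the moment at which its call begins. There is no depth.
- bot.job_done(): hands the job in; it is judged then, once.
Trained networks look in a picture, given as the dict that the camera call returned (one of the last four; its "shot" number tells which), for a name from the list of things; names that differ only in an ending like _2 or _b are one class to them, and where a whole thing is asked for, a point or a joint stands for the part that bears it (a point fixed in the world has none). Each returns a list of dicts, best first, with "confidence" (0 to 1); they miss things now and then, are a little off and sometimes report something else, mostly with a low value. They report only what shows in the picture. A call takes as long as a camera call. They do not tell look-alikes from the thing itself.
- vision.find_in(query, picture): "pixel" ([column, row] in pixels, amid what is visible of it).
- vision.regions_of(query, picture): "mask" (384x512 bool, what is visible of it) and "pixel" ([column, row] in pixels, amid what is visible of it).
The state is a dict: "t": time; "joint_pos": joint angles; "joint_velocities": joint speeds; "joint_torque": joint torques, N m; "tool_pos": TCP position; "orientation": TCP orientation; "ft_force": force on the tool from outside, world axes, zero at the start; "ft_torque": the same for the moment, N m; "gripper_width": opening from 0.0 (shut) to 1.0 (fully open); "grasp_force": force on a finger pad.
Only numpy, scipy, OpenCV 4.12 (cv2) and the standard library are available. Lean on these libraries where they do the work, as an engineer would, in place of code of your own. Each camera call takes 0.05 s, during which the arm holds its last target. There are 200 camera calls.

## Working session

There is one attempt and no reset: what is moved stays moved. The work goes in short steps, Python scripts to look and compute and a tool call to move; the robot and the scene stay as the last step left them, time stands still between calls to the robot, and variables do not carry over. Pictures are saved under pics/ and viewed, at most 10 in all, crops included, and the job is handed in when it is done.

Besides the shell and the picture viewer there is one more tool, called after "Emit:" in YAML: its name, and indented under it one key for each argument. apply_moves: Moves the arm, as the interface text tells. Its arguments: {"type":"object","properties":{"motion":{"type":"array","items":{"type":"array","items":{"type":"number"}}},"force":{"type":"number"}},"required":["motion"]}

```bash
mkdir -p pics; cat > h.py <<'E'
import numpy as np, cv2
from station import bot, vision
def save(p,n): cv2.imwrite(f"pics/{n}.png", cv2.cvtColor(p["image"],cv2.COLOR_RGB2BGR))
def ray(p,px):
    R=np.array(p["R"]);t=np.array(p["t"]); c=-R.T@t
    d=R.T@np.array([(px[0]-p["cx"])/p["fx"],(px[1]-p["cy"])/p["fy"],1.]); return c,d/np.linalg.norm(d)
def atz(p,px,z):
    c,d=ray(p,px); return c+d*(z-c[2])/d[2]
def tri(a,b):
    A=np.zeros((3,3));v=np.zeros(3)
    for c,d in (a,b):
        M=np.eye(3)-np.outer(d,d);A+=M;v+=M@c
    return np.linalg.solve(A,v)
def proj(p,X):
    c=np.array(p["R"])@np.array(X)+np.array(p["t"]);return [c[0]/c[2]*p["fx"]+p["cx"],c[1]/c[2]*p["fy"]+p["cy"]]
E
python3 - <<'E'
from h import *
np.set_printoptions(precision=0,suppress=True)
P={n:vision.camera(n) for n in("scene","side")}
for n,p in P.items():
    save(p,n+"0"); print(n,-np.array(p["R"]).T@p["t"],"fwd",np.array(p["R"])[2]*100,p["fx"])
    for q in["rack","tall_a_mid","blue_mid","white_mid","flask_mid","meter_mid","wash_mid","diaphragm_pump"]:
        print(q,[(np.round(r["pixel"]).tolist(),round(r["confidence"],2)) for r in vision.find_in(q,p)][:5])
a,b=[cv2.imread(f"pics/{n}0.png") for n in P]
E
```

```text
scene [ -76.  820. 1204.] fwd [ 40. -56. -73.] 442.9302649186841
rack [([211.0, 186.0], 0.91)]
tall_a_mid [([314.0, 152.0], 0.92)]
blue_mid [([255.0, 139.0], 0.61), ([201.0, 232.0], 0.52)]
white_mid [([233.0, 176.0], 0.64)]
flask_mid [([268.0, 212.0], 0.64), ([204.0, 297.0], 0.62)]
meter_mid []
wash_mid [([258.0, 137.0], 0.72)]
diaphragm_pump [([210.0, 184.0], 0.63)]
side [ 32. 810. 613.] fwd [ 47. -76. -45.] 403.09504743883696
rack [([197.0, 198.0], 0.9), ([320.0, 165.0], 0.51)]
tall_a_mid [([318.0, 164.0], 0.68)]
blue_mid [([190.0, 232.0], 0.61)]
white_mid [([236.0, 192.0], 0.68)]
flask_mid [([278.0, 210.0], 0.63)]
meter_mid [([196.0, 320.0], 0.65)]
wash_mid [([254.0, 154.0], 0.57)]
diaphragm_pump []
```

View pics/scene0.png

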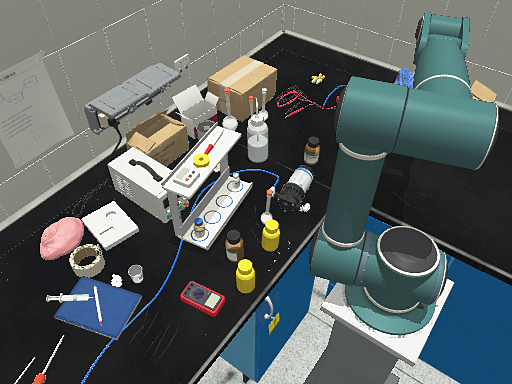

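View pics/side0.png

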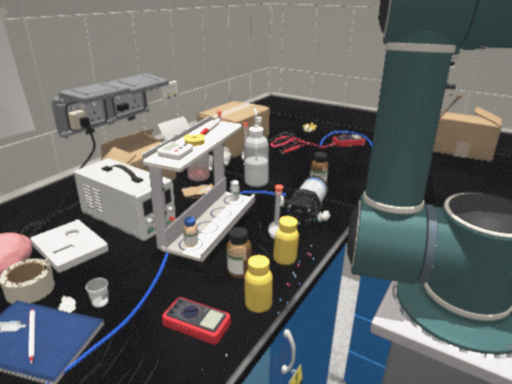

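Scene: rack with blue bottle at (199,229) and white at (236,181). Look-alike candidates for the tall bottles are amber (234,246), amber (313,151), yellow (271,236) and yellow (246,276). The two amber ones match "tall amber, black cap"; the yellow ones are decoys. Enlarged crop to confirm and measure.

```bash
python3 - <<'E'
import cv2,numpy as np
a=cv2.imread("pics/scene0.png")[120:300,160:340]; b=cv2.imread("pics/side0.png")[140:320,150:340]
A=cv2.resize(a,None,fx=4,fy=4,interpolation=2)[:600];B=cv2.resize(b,None,fx=4,fy=4,interpolation=2)[:600]
cv2.imwrite("pics/cA.png",A);cv2.imwrite("pics/cB.png",B)
E
```

```text
(no output)
```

View pics/cA.png

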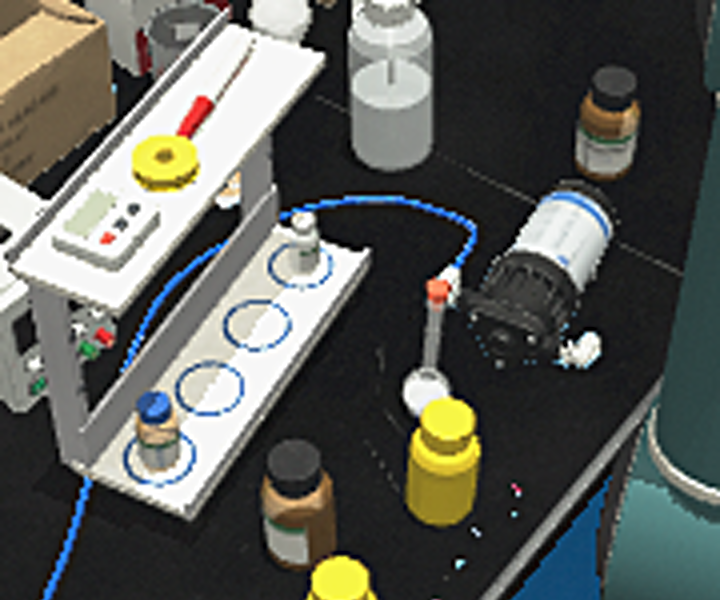

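View pics/cB.png

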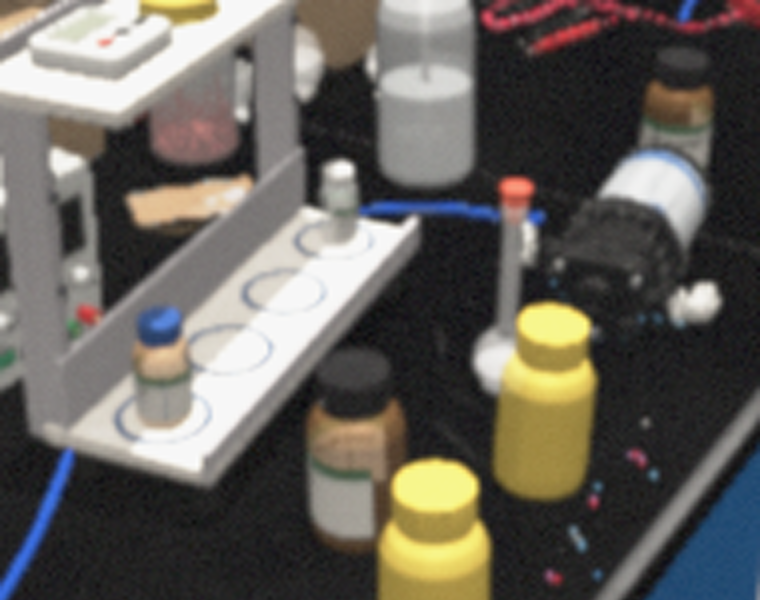

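The crops confirm the amber bottles with black caps: scene (233,241) and (313,150). The yellow ones are decoys. Blue stands at the near (camera) end ring, white at the far end ring, and two rings are empty between. Triangulating now.

```bash
cat > m.py <<'E'
from h import *
np.set_printoptions(precision=1,suppress=True)
S=vision.camera("scene");D=vision.camera("side")
s=lambda u,v:[160+u/4-.4,120+v/4-.4]
d=lambda u,v:[150+u/4-.4,140+v/4-.4]
for n,a,b,z in[("rw",(301,266),(335,241),45),("r2",(257,325),(284,291),45),("r3",(210,388),(229,350),45),("rb",(160,457),(164,415),45),
 ("nearA",(296,455),(355,363),112),("farA",(615,79),(685,60),112),("bluetop",(155,399),(160,320),117),("whitetop",(304,220),(340,167),105),
 ("flasktop",(438,287),(516,186),152),("yel1",(448,412),(554,320),112),("yel2",(340,570),(435,480),112)]:
    print(n,tri(ray(S,s(*a)),ray(D,d(*b))),atz(S,s(*a),z),atz(D,d(*b),z))
for n,a,z in[("washbase c",(392,140),0),("pumpA",(595,215),50),("pumpB",(510,320),50),("meter",((203-160)*4,(297-120)*4),20)]: print(n,atz(S,s(*a),z))
E
python3 m.py
```

```text
rw [631.2 -45.   48.2] [634.7 -46.8  45. ] [633.  -50.3  45. ]
r2 [618.   35.7  49.3] [621.7  33.3  45. ] [621.2  29.5  45. ]
r3 [606.1 113.8  46.7] [608.6 113.6  45. ] [606. 111.  45.]
rb [590.8 196.6  49.1] [594.3 195.1  45. ] [593.6 191.6  45. ]
nearA [469.5 167.8 113.8] [471.6 167.3 112. ] [469.7 165.2 112. ]
farA [ 502.7 -372.3  110.1] [ 504.1 -370.   112. ] [ 498.2 -367.5  112. ]
bluetop [597.3 187.1 109.7] [594.  192.1 117. ] [587.7 195.6 117. ]
whitetop [625.6 -44.6 110.3] [630.4 -48.2 105. ] [630.3 -53.9 105. ]
flasktop [465.2 -14.6 151.1] [464.3 -14.1 152. ] [464.8 -13.1 152. ]
yel1 [398.4  61.4 112.1] [400.7  61.8 112. ] [396.2  61.1 112. ]
yel2 [379.4 229.5 107.6] [379.8 232.6 112. ] [374.1 234.1 112. ]
washbase c [ 696.7 -275.5    0. ]
pumpA [ 451.3 -257.5   50. ]
pumpB [442.9 -99.7  50. ]
meter [445.7 356.5  20. ]
```

```bash
cat >> h.py <<'E'
from scipy.spatial.transform import Rotation as Ro
def tgt(yaw=9.3,down=45):
    y,d=np.radians([yaw,down]); z=np.array([np.cos(y)*np.cos(d),np.sin(y)*np.cos(d),-np.sin(d)])
    Y=np.array([-np.sin(y),np.cos(y),0]); out=[]
    for s in(1,-1): out.append(np.array([np.cross(s*Y,z),s*Y,z]).T)
    return out
def plan(grasp,yaw=9.3,down=45):
    o=bot.observe(); R0=Ro.from_euler("xyz",o["orientation"],degrees=True)
    for T in tgt(yaw,down):
        print("turn",(Ro.from_matrix(T)*R0.inv()).as_rotvec(degrees=True).round(1),"shift",(np.array(grasp)+T[:,2]*bot.pinch_z-o["tool_pos"]).round(1))
E
python3 - <<'E'
from h import *
o=bot.observe();print(o["t"],o["orientation"],o["gripper_width"],bot.pinch_z,[a for a in dir(bot) if a[0]!="_"])
plan([592,193.5,180])
E
```

```text
1.0 [ 1.79999939e+02 -1.29893857e-03  1.98700354e+01] 0.9994170621266278 18.8 ['MotionError', 'job_done', 'observe', 'pinch_z']
turn [-63.3 -16.5 157.2] shift [375.7 830.5 -51.9]
turn [ 11.3 -43.6 -10. ] shift [375.7 830.5 -51.9]
```

Emit:
apply_moves:
  motion:
    - [0,0,0,20,57,14,93]
    - [0,0,0,20,57,14,93]
    - [0,0,0,20,57,14,93]
    - [0,0,0,20,57,14,93]
    - [0,0,0,20,57,14,93]
    - [0,0,0,20,57,0,93]
    - [0,0,0,20,57,0,93]
    - [0,0,0,20,57,0,93]

```text
t: 2.0
tool_pos: [389.5, -177.0, 288.9]
orientation: [180.0, -0.0, 19.8]
ft_force: [1.9, -0.6, -0.6]
gripper_width: 1.0
grasp_force: 0.0
```

Emit:
apply_moves:
  motion:
    - [0,0,0,20,57,0,60]
    - [0,0,0,20,57,0,60]
    - [1.9,-7.3,-1.7,20,57,0,60]
    - [1.9,-7.3,-1.7,20,57,0,60]
    - [1.9,-7.3,-1.7,10,57,0,60]
    - [1.9,-7.3,-1.7,0,40,0,60]
    - [1.9,-7.3,-1.7,0,0,0,60]
    - [1.9,-7.3,-1.7,0,0,0,60]

```text
t: 3.0
tool_pos: [479.2, 146.8, 289.2]
orientation: [-179.8, -45.5, 9.1]
ft_force: [-0.3, 0.4, 0.5]
gripper_width: 0.646
grasp_force: 0.0
```

```bash
python3 - <<'E'
from h import *
o=bot.observe();print(o["t"],o["tool_pos"],o["orientation"],np.round(o["joint_pos"],1),o["gripper_width"])
plan([592,193.5,85])
w=vision.camera("wrist");save(w,"w1")
for q in("blue_mid","white_mid"):
  for r in vision.regions_of(q,w): print(q,r["pixel"],r["confidence"])
for n,X in(("blue",(592,193.5,81)),("place3",(607.5,112.5,45)),("place4",(594,193.5,45))):print(n,np.round(proj(w,X)))
E
```

```text
3.0 [479.1855407  146.84971642 289.19074578] [-179.83697182  -45.47984981    9.05722728] [ 17.8 -46.9 124.9  -7.2  57.1 100. ] 0.6464972659649836
turn [ 126.    20.6 -126.6] shift [ 125.9   48.8 -217.5]
turn [-0.2  0.5  0.1] shift [ 125.9   48.8 -217.5]
blue_mid [237.4, 216.1] 0.81
white_mid [397.3, 218.1] 0.83
white_mid [238.5, 312.2] 0.68
blue [237. 215.]
place3 [289. 224.]
place4 [238. 224.]
```

Emit:
apply_moves:
  motion:
    - [-0.2,0.5,0.1,28,19,-50,60]
    - [0,0,0,28,19,-50,60]
    - [0,0,0,15,3,-47,60]
    - [0,0,0,27,4,-35,60]
    - [0,0,0,20,3,-25,60]
    - [0,0,0,8,1,-10,60]
    - [0,0,0,0,0,0,60]
    - [0,0,0,0,0,0,60]
  force: 15

```text
t: 4.15
tool_pos: [605.6, 195.2, 73.1]
orientation: [179.9, -44.7, 9.3]
ft_force: [0.5, -0.0, 0.1]
gripper_width: 0.648
grasp_force: 0.0
```

```bash
python3 - <<'E'
from h import *
o=bot.observe();print(o["t"],o["ft_force"],np.round(o["joint_pos"],1),o["gripper_width"])
plan([592,193.5,85])
w=vision.camera("wrist");s=vision.camera("scene")
a=cv2.resize(cv2.cvtColor(s["image"],4)[130:290,150:310],(560,560));b=cv2.cvtColor(w["image"],4)[:,100:400]
b=cv2.resize(b,(240,307));a[:307,320:]=b
cv2.imwrite("pics/g1.png",a)
E
```

```text
4.15 [ 0.46198517 -0.03958189  0.12217318] [ 18.8 -16.1 126.4 -15.4  26.2 110.6] 0.6483758083905429
turn [ 125.3   20.4 -127.6] shift [-0.5  0.5 -1.3]
turn [ 0.1 -0.3  0.1] shift [-0.5  0.5 -1.3]
```

View pics/g1.png

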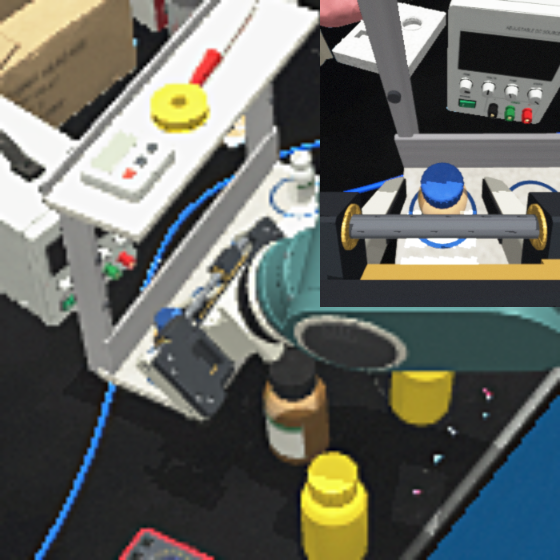

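Emit:
apply_moves:
  motion:
    - [0,0,0,0,0,0,20]
    - [0,0,0,0,0,0,20]
    - [0,0,0,0,0,0,20]
    - [0,0,0,0,0,0,20]
    - [0,0,0,0,0,0,20]
    - [0,0,0,0,0,4,20]
    - [0,0,0,0,0,8,20]
    - [0,0,0,0,0,8,20]
  force: 15

```text
t: 5.25
tool_pos: [605.5, 195.2, 92.3]
orientation: [179.9, -44.7, 9.3]
ft_force: [0.4, -0.1, -0.9]
gripper_width: 0.363
grasp_force: 15.0
```

Emit:
apply_moves:
  motion:
    - [0,0,0,4,-20,0,20]
    - [0,0,0,7,-40,0,20]
    - [0,0,0,7,-40,0,20]
    - [0,0,0,6.5,-37,0,20]
    - [0,0,0,4,-24.7,0,20]
    - [0,0,0,0,0,-8,20]
    - [0,0,0,0,0,-8,20]
    - [0,0,0,0,0,-3,20]

```text
t: 6.25
tool_pos: [633.5, 34.4, 71.7]
orientation: [180.0, -44.6, 9.3]
ft_force: [-2.9, 2.1, 8.6]
gripper_width: 0.366
grasp_force: 15.0
```

Emit:
apply_moves:
  motion:
    - [0,0,0,0,0,-0.5,20]
    - [0,0,0,0,0,0,50]
    - [0,0,0,0,0,0,55]
    - [0,0,0,0,0,0,55]
    - [0,0,0,-15,-2,15,55]
    - [0,0,0,-35,-6,35,55]
    - [0,0,0,-42,-7,42,55]
    - [0,0,0,-30,-20,40,55]

```text
t: 7.25
tool_pos: [511.0, -0.9, 204.9]
orientation: [179.9, -44.7, 9.4]
ft_force: [-0.2, 0.0, 1.0]
gripper_width: 0.594
grasp_force: 0.0
```

```bash
python3 - <<'E'
from h import *
o=bot.observe();print(o["t"],o["tool_pos"],np.round(o["joint_pos"],1))
np.set_printoptions(precision=1,suppress=True)
w=vision.camera("wrist");save(w,"w2");s=vision.camera("scene")
for p,n in((w,"w"),(s,"s")):
  for q,z in(("blue_mid",82),("white_mid",75),("tall_a_mid",56)):
    for r in vision.find_in(q,p): print(n,q,np.round(r["pixel"]),r["confidence"],atz(p,r["pixel"],z))
for n,X in(("blue",(620.7,31.8,81)),("place2",(620.7,31.8,45)),("place3",(607.5,112.5,45))):print(n,np.round(proj(w,X)))
print("far");plan([502,-370,220])
E
```

```text
7.25 [511.04388408  -0.89634157 204.93490318] [-11.5 -44.4 131.2  18.4  51.9  63.2]
w blue_mid [240. 184.] 0.9 [622.9  36.   82. ]
w white_mid [309. 191.] 0.59 [630.6 -48.8  75. ]
s blue_mid [226. 196.] 0.43 [605.5  37.3  82. ]
s white_mid [237. 182.] 0.61 [625.  -46.4  75. ]
s white_mid [268. 212.] 0.29 [453.1   4.1  75. ]
blue [243. 186.]
place2 [244. 200.]
place3 [183. 200.]
far
turn [ 125.1   20.5 -127.8] shift [   2.4 -366.8    4.9]
turn [ 0.1 -0.5  0. ] shift [   2.4 -366.8    4.9]
```

View pics/w2.png

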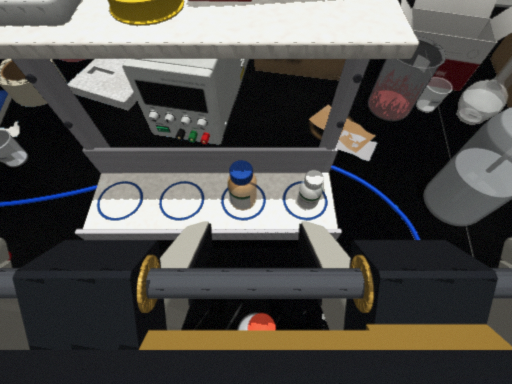

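Emit:
apply_moves:
  motion:
    - [0,0,0,0,-55,3,75]
    - [0,0,0,0,-60,0,75]
    - [0,0,0,0,-60,0,75]
    - [0,0,0,0,-60,0,75]
    - [0,0,0,0,-60,0,75]
    - [0,0,0,-10,-50,0,75]
    - [0,0,0,-10,-22,0,75]
    - [0,0,0,0,0,0,75]

```text
t: 8.65
tool_pos: [492.4, -367.5, 204.3]
orientation: [-179.8, -44.6, 9.0]
ft_force: [-0.3, 0.0, 0.3]
gripper_width: 0.806
grasp_force: 0.0
```

```bash
python3 - <<'E'
from h import *
np.set_printoptions(precision=1,suppress=True)
o=bot.observe();print(o["t"],o["tool_pos"],np.round(o["joint_pos"],1))
w=vision.camera("wrist");save(w,"w3")
for r in vision.regions_of("tall_a_mid",w):
  m=r["mask"];v,u=np.nonzero(m);print(r["pixel"],r["confidence"],atz(w,r["pixel"],60),"bbox",u.min(),u.max(),v.min(),v.max())
for n,X in(("top",(502,-370,112)),("base",(502,-370,0)),("l",(502,-341.5,40)),("r",(502,-398.5,40))):print(n,np.round(proj(w,X)))
plan([500,-370,104])
E
```

```text
8.65 [ 492.4 -367.5  204.3] [-57.8 -14.2 111.9  44.   68.5  11.4]
top [260. 263.]
base [259. 288.]
l [235. 277.]
r [284. 285.]
turn [ 125.1   20.5 -127.7] shift [  20.1   -2.1 -114.5]
turn [-0.  -0.4  0.1] shift [  20.1   -2.1 -114.5]
```

View pics/w3.png

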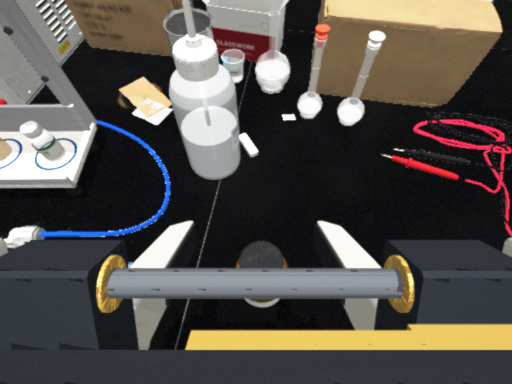

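```bash
python3 - <<'E'
from h import *
w=vision.camera("wrist")
for x in(500,504,508):
  for y in (-370,-373):
    u=np.array([proj(w,(x+21*np.cos(a),y+21*np.sin(a),112)) for a in np.linspace(0,6.28,60)]);print(x,y,u.min(0).round(),u.max(0).round())
g=w["image"][236:270,225:300].sum(2)//3
for r in range(0,34,3): print(236+r,g[r,::3])
E
```

```text
500 -370 [239. 245.] [284. 289.]
500 -373 [242. 245.] [287. 290.]
504 -370 [240. 241.] [284. 285.]
504 -373 [243. 241.] [287. 285.]
508 -370 [240. 237.] [285. 280.]
508 -373 [243. 237.] [288. 281.]
236 [16 16 14 17 12 13 15 19 18 18 18 13 14 13 15 13 11 16 15 16 13 17 14 20
 15]
239 [16 17 15 12 16 16 19 18 13 17 16 18 17 19 18 14 17 14 14 12 14 20 16 13
 14]
242 [15 16 18 14 14 14 14 18 18 19 19 37 44 44 36 23 17 15 15 15 12 17 14 16
 12]
245 [16 14 14 15 17 16 14 19 22 56 57 58 58 61 61 60 50 14 19 13 15 17 13 17
 12]
248 [15 16 14 14 13 15 15 24 59 60 60 61 60 60 62 63 63 58 24 16 13 14 18 13
 14]
251 [16 14 17 16  8 14 15 59 58 60 60 59 60 59 64 64 70 70 59 16 13 17 17 14
 15]
254 [15 15 14 12 14 14 43 61 60 61 63 62 60 59 68 68 63 65 69 45 15 18 14 11
 13]
257 [18 18 16 15 17 17 56 63 62 65 63 71 61 63 59 63 61 62 66 59 21 17 14 15
 11]
260 [16 15 14 14 16 48 65 64 70 79 68 64 61 63 60 58 60 59 62 55 62 16 20 12
 15]
263 [15 14 16 17 21 57 62 68 63 63 60 60 60 61 58 61 59 57 58 56 74 29 15 16
 15]
266 [22 16 23 18 46 86 59 61 60 66 63 63 62 60 59 62 60 57 62 60 84 54 14 15
 20]
269 [116 115 116 113 116 118 118 114 107 106 113 115 115 118 116 117 117 116
 114 115 118 116 106 104 107]
```

Emit:
apply_moves:
  motion:
    - [0,-0.4,0.1,21,-2.5,-10,75]
    - [0,0,0,0,0,-30,75]
    - [0,0,0,0,0,-35,75]
    - [0,0,0,0,0,-25,75]
    - [0,0,0,0,0,-10,75]
    - [0,0,0,0,0,-4.5,75]
    - [0,0,0,0,0,0,75]
    - [0,0,0,0,0,0,20]
  force: 25

```text
t: 9.8
tool_pos: [513.9, -369.1, 92.9]
orientation: [179.8, -45.1, 9.5]
ft_force: [0.2, -0.5, 0.7]
gripper_width: 0.743
grasp_force: 0.0
```

Emit:
apply_moves:
  motion:
    - [0,0,0,0,0,0,20]
    - [0,0,0,0,0,0,20]
    - [0,0,0,0,0,0,20]
    - [0,0,0,0,0,0,20]

```text
t: 10.3
tool_pos: [513.7, -368.9, 92.0]
orientation: [179.8, -45.0, 9.4]
ft_force: [-0.4, -0.4, 0.8]
gripper_width: 0.449
grasp_force: 24.9
```

Emit:
apply_moves:
  motion:
    - [0,0,0,0,0,10,20]
    - [0,0,0,0,0,30,20]
    - [0,0,0,0,0,35,20]
    - [0,0,0,6,30,25,20]
    - [0,0,0,7,50,0,20]
    - [0,0,0,7,50,0,20]
    - [0,0,0,7,50,0,20]
    - [0,0,0,7,50,0,20]

```text
t: 11.3
tool_pos: [547.5, -137.4, 192.4]
orientation: [179.8, -45.1, 9.4]
ft_force: [0.9, -0.3, -1.9]
gripper_width: 0.449
grasp_force: 24.9
```

Emit:
apply_moves:
  motion:
    - [0,0,0,7,50,0,20]
    - [0,0,0,3,50,0,20]
    - [0,0,0,2,45,0,20]
    - [0,0,0,4,45,0,20]
    - [0,0,0,4,32,0,20]
    - [0,0,0,2,12,-10,20]
    - [0,0,0,0,0,-15,20]
    - [0,0,0,0,0,0,20]

```text
t: 12.3
tool_pos: [569.0, 94.6, 165.0]
orientation: [179.9, -44.9, 9.4]
ft_force: [-0.6, -0.7, -2.0]
gripper_width: 0.445
grasp_force: 24.9
```

```bash
python3 - <<'E'
from h import *
np.set_printoptions(precision=1,suppress=True)
o=bot.observe();print(o["t"],np.round(o["joint_pos"],1))
plan([605.5,112.4,150])
w=vision.camera("wrist");save(w,"w4")
for x in (605.5,):
  u=np.array([proj(w,(607.5+30*np.cos(a),112.8+30*np.sin(a),45)) for a in np.linspace(0,6.28,60)]);print(u.min(0),u.max(0))
E
```

```text
12.3 [  5.6 -32.3 128.4   4.1  39.1  84.1]
turn [-125.5  -20.4  127.4] shift [ 49.6  19.9 -28.3]
turn [ 0.1 -0.1 -0. ] shift [ 49.6  19.9 -28.3]
[216.4 216.5] [272.  269.4]
```

View pics/w4.png

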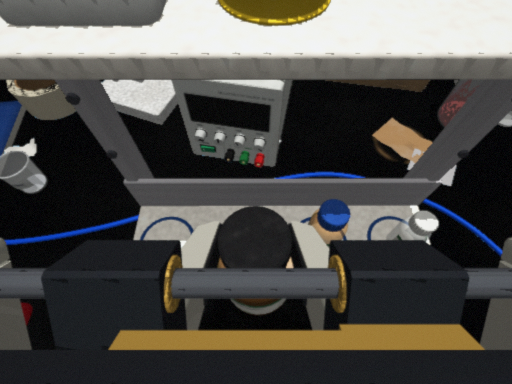

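Emit:
apply_moves:
  motion:
    - [0,0,0,12,5,-4,20]
    - [0,0,0,20,8,-4,20]
    - [0,0,0,12.5,5,0,20]
    - [0,0,0,5,2,0,20]
    - [0,0,0,0,0,-8,20]
    - [0,0,0,0,0,-7,20]
    - [0,0,0,0,0,-3,20]
    - [0,0,0,0,0,0,20]

```text
t: 13.35
tool_pos: [619.0, 115.1, 140.6]
orientation: [179.9, -45.0, 9.4]
ft_force: [0.6, -0.6, -1.8]
gripper_width: 0.449
grasp_force: 24.9
```

Emit:
apply_moves:
  motion:
    - [0,0,0,0,0,-1,20]
    - [0,0,0,0,0,-1,20]
    - [0,0,0,0,0,0,20]

```text
t: 13.72
tool_pos: [619.2, 115.2, 138.8]
orientation: [179.8, -45.0, 9.4]
ft_force: [0.0, 0.3, -1.9]
gripper_width: 0.451
grasp_force: 24.9
```

Emit:
apply_moves:
  motion:
    - [0,0,0,0,0,-0.7,20]
    - [0,0,0,0,0,-0.7,20]
    - [0,0,0,0,0,-0.7,20]
    - [0,0,0,0,0,0,20]

```text
t: 14.22
tool_pos: [619.3, 115.2, 137.0]
orientation: [179.8, -45.1, 9.4]
ft_force: [0.7, 0.3, -0.4]
gripper_width: 0.447
grasp_force: 24.9
```

Emit:
apply_moves:
  motion:
    - [0,0,0,0,0,-0.4,20]
    - [0,0,0,0,0,0,58]
    - [0,0,0,0,0,0,58]
    - [0,0,0,0,0,0,58]
    - [0,0,0,-10,-2,10,58]
    - [0,0,0,-30,-5,30,58]
    - [0,0,0,-35,-6,35,75]
    - [0,0,0,-5,10,30,75]

```text
t: 15.22
tool_pos: [537.9, 111.5, 243.5]
orientation: [179.8, -45.2, 9.4]
ft_force: [0.6, 1.1, 1.2]
gripper_width: 0.78
grasp_force: 0.0
```

```bash
cat > k.py <<'E'
from h import *
from scipy.optimize import least_squares
np.set_printoptions(precision=1,suppress=True)
D=[([-72.296,6.646,82.598,0,90.757,-2.166],[229.417,-634.823,218.646]),([17.8,-46.9,124.9,-7.2,57.1,100.],[479.2,146.8,289.2]),
([18.8,-16.1,126.4,-15.4,26.2,110.6],[605.6,195.2,73.1]),([-11.5,-44.4,131.2,18.4,51.9,63.2],[511,-.9,204.9]),
([-57.8,-14.2,111.9,44,68.5,11.4],[492.4,-367.5,204.3]),([5.6,-32.3,128.4,4.1,39.1,84.1],[569,94.6,165])]
o=bot.observe();D.append((o["joint_pos"],o["tool_pos"]))
def fk(q,p):
    a,h,L1,of,L2,Lt,c=p; E=lambda ax,x:Ro.from_euler(ax,x,degrees=True)
    R=E("z",q[0]);x=R.apply([a,0,h]);R=R*E("y",q[1]);x=x+R.apply([0,0,L1]);R=R*E("y",q[2]);x=x+R.apply([of,0,L2])
    R=R*E("z",q[3])*E("y",q[4]);x=x+R.apply([c,0,Lt]);return x,R*E("z",q[5])
f=least_squares(lambda p:np.concatenate([fk(q,p)[0]-x for q,x in D]),[50,150,400,0,400,250,0]);P=f.x
print(P,np.abs(f.fun).max())
R0=fk(o["joint_pos"],P)[1].inv()*Ro.from_euler("xyz",o["orientation"],degrees=True)
def ik(g,yaw,down):
    T=tgt(yaw,down)[1];tc=np.array(g)+T[:,2]*bot.pinch_z;T=Ro.from_matrix(T)
    def e(q):
        x,R=fk(q,P);return np.r_[x-tc,3*(T*(R*R0).inv()).as_rotvec(degrees=True)]
    r=least_squares(e,o["joint_pos"]);return r.x,np.abs(r.fun).max()
E
python3 - <<'E'
from k import *
print(o["t"],o["tool_pos"],o["joint_pos"])
for g in((468,167,104),(468,167,200)):
  for yaw in(9.3,25,45,-10):
    for dn in(45,50,35): print(g,yaw,dn,*ik(g,yaw,dn))
E
```

```text
[-28.4 155.9 493.8 104.2 641.8 337.5  -4.8] 26.948718460531325
15.225 [537.9 111.5 243.5] [  9.  -39.1 125.1   0.2  48.9  89.6]
(468, 167, 104) 9.3 45 [ 27.7 -39.1 139.  -21.   38.5 120. ] 1.2789769243681803e-13
(468, 167, 104) 9.3 50 [ 26.5 -36.5 135.9 -16.2  43.1 115.4] 3.410605131648481e-13
(468, 167, 104) 9.3 35 [ 30.1 -43.1 144.8 -35.7  29.9 134.2] 1.7053025658242404e-13
(468, 167, 104) 25 45 [ 15.4 -40.1 139.5  11.4  36.5  73.9] 1.7053025658242404e-13
(468, 167, 104) 25 50 [ 16.  -37.3 136.3   8.7  41.7  76.6] 2.2737367544323206e-13
(468, 167, 104) 25 35 [ 14.1 -44.5 145.5  20.7  26.   65. ] 1.7053025658242404e-13
(468, 167, 104) 45 45 [  1.8 -33.3 135.8  39.9  49.   27.6] 5.944400527368998e-11
(468, 167, 104) 45 50 [  4.2 -31.8 133.2  32.7  51.1  34.6] 1.5916157281026244e-12
(468, 167, 104) 45 35 [ -3.  -34.5 140.5  56.6  46.8  11.4] 4.035882739117369e-12
(468, 167, 104) -10 45 [ 39.6 -31.  134.5 -42.8  52.4 159.2] 1.8474111129762605e-13
(468, 167, 104) -10 50 [ 37.  -30.  132.1 -35.6  53.8 152.3] 1.375610736431554e-11
(468, 167, 104) -10 35 [ 44.7 -31.5 138.8 -58.7  51.5 174.
[... 321 characters left out ...]
3  47.4  76.8] 5.087485988042317e-12
(468, 167, 200) 25 50 [ 16.  -41.4 129.7   7.3  52.2  78.6] 2.6545876607997343e-11
(468, 167, 200) 25 35 [ 14.  -50.3 139.2  14.9  37.5  71.7] 7.054268280626275e-11
(468, 167, 200) 45 45 [  1.7 -38.3 129.7  34.9  57.9  35.9] 8.878942026058212e-11
(468, 167, 200) 45 50 [  4.1 -36.3 127.   29.   60.3  41.1] 5.9117155615240335e-12
(468, 167, 200) 45 35 [ -3.1 -41.2 135.   48.7  54.3  23.8] 1.3299654710863251e-09
(468, 167, 200) -10 45 [ 39.7 -36.2 128.6 -38.1  60.9 150.7] 2.852402758435346e-10
(468, 167, 200) -10 50 [ 37.1 -34.6 126.  -31.9  62.8 145.4] 1.9161916497978382e-10
(468, 167, 200) -10 35 [ 44.8 -38.3 133.5 -51.7  58.5 162.6] 1.1368683772161603e-13
```

```bash
python3 - <<'E'
from h import *
plan([468,167,200],9.3,50)
E
```

```text
turn [-120.2  -19.5  132.5] shift [-58.   57.4 -57.9]
turn [-0.7  5.1  0. ] shift [-58.   57.4 -57.9]
```

Emit:
apply_moves:
  motion:
    - [-0.4,2.6,0,-8,12,0,75]
    - [-0.3,2.5,0,-15,16,0,75]
    - [0,0,0,-20,16,-20,75]
    - [0,0,0,-15,13,-28,75]
    - [0,0,0,0,0,-10,75]
    - [0,0,0,0,0,0,75]

```text
t: 15.98
tool_pos: [481.4, 168.9, 183.3]
orientation: [-180.0, -39.9, 9.3]
ft_force: [1.3, 0.2, -0.0]
gripper_width: 0.805
grasp_force: 0.0
```

```bash
python3 - <<'E'
from h import *
np.set_printoptions(precision=1,suppress=True)
o=bot.observe();print(o["t"],o["tool_pos"],np.round(o["joint_pos"],1))
plan([468,167,104],9.3,50)
w=vision.camera("wrist");save(w,"w5")
for x in(466,470,474):
    u=np.array([proj(w,(x+21*np.cos(a),167+21*np.sin(a),112)) for a in np.linspace(0,6.28,60)]);print(x,u.min(0).round(),u.max(0).round())
s=vision.camera("scene")
for r in vision.find_in("tall_a_mid",s): print(r["pixel"],r["confidence"])
E
```

```text
15.975 [481.4 168.9 183.3] [ 20.8 -41.  129.9  -9.2  52.2 104.5]
turn [-114.   -18.7  138. ] shift [ -1.5   0.  -93.7]
turn [ 0.  -0.1 -0. ] shift [ -1.5   0.  -93.7]
466 [230. 253.] [280. 305.]
470 [231. 249.] [280. 299.]
474 [232. 244.] [281. 294.]
[210.8, 207.9] 0.72
```

View pics/w5.png

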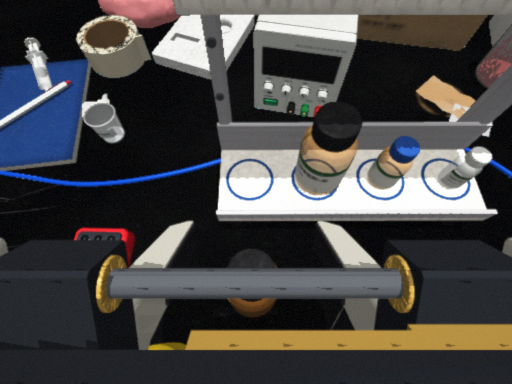

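```bash
python3 - <<'E'
from h import *
g=cv2.imread("pics/w5.png").sum(2)//3
for r in range(243,269,3): print(r,g[r,215:290:3])
E
```

```text
243 [12 10 11 15 14 16 15  5 14 14  9 13 13 15 13 16 17 19 14 13 13 10 14 11
 12]
246 [ 5 12 14  9  8 14 17  9  4 12 12 13 13 13  9  8 15 11 17 12 14 10 11 14
 14]
249 [ 9  7 12  8 10 11 15 10 13 14 26 42 38 36 23 14 10 10  9 10 13 10 12 10
 10]
252 [11 12  9 13 13 15 14 10 41 47 43 41 41 43 44 42 38 10 12 14  8 19 17 14
  9]
255 [11  6 12  8 16 10 12 42 46 43 39 39 41 41 43 42 46 44 15 12 14 13 15 14
 12]
258 [12 11  8 14  6 18 38 44 45 41 42 44 44 41 42 47 48 43 38 14 10 10 14 17
 11]
261 [14 14 13 13 15 31 38 36 42 47 44 45 41 46 45 50 46 45 43 32 13 16 15 16
  9]
264 [11  5 13 16 12 38 43 37 44 49 47 45 43 41 44 57 46 45 44 43 33 12 11 12
 10]
267 [23 19 24 25 38 46 44 45 47 45 48 50 44 48 48 56 50 46 48 46 56 21 24 25
 25]
```

Emit:
apply_moves:
  motion:
    - [0,0,0,-1.5,3,-15,75]
    - [0,0,0,0,0,-25,75]
    - [0,0,0,0,0,-25,75]
    - [0,0,0,0,0,-18,75]
    - [0,0,0,0,0,-8,75]
    - [0,0,0,0,0,-2.5,75]
    - [0,0,0,0,0,0,75]
    - [0,0,0,0,0,0,75]

```text
t: 17.12
tool_pos: [479.9, 172.3, 90.6]
orientation: [-179.9, -39.9, 9.3]
ft_force: [0.6, -0.1, 0.7]
gripper_width: 0.805
grasp_force: 0.0
```

Emit:
apply_moves:
  motion:
    - [0,0,0,0,0,0,20]
    - [0,0,0,0,0,0,20]
    - [0,0,0,0,0,0,20]
    - [0,0,0,0,0,0,20]
    - [0,0,0,0,0,0,20]
  force: 25

```text
t: 17.75
tool_pos: [479.7, 172.1, 89.9]
orientation: [-180.0, -39.9, 9.3]
ft_force: [-0.3, -0.3, 0.0]
gripper_width: 0.452
grasp_force: 25.0
```

```bash
python3 - <<'E'
from h import *
np.set_printoptions(precision=1,suppress=True)
o=bot.observe();print(o["t"],o["tool_pos"],np.round(o["joint_pos"],1),o["grasp_force"])
plan([468,170,104],9.3,50)
plan([592,193,149],9.3,50)
E
```

```text
17.75 [479.7 172.1  89.9] [ 21.4 -37.4 136.7 -11.6  42.  108. ] 24.99758541584015
turn [-114.   -18.7  138. ] shift [ 0.2 -0.2 -0.3]
turn [-0.  -0.1 -0. ] shift [ 0.2 -0.2 -0.3]
turn [-114.   -18.7  138. ] shift [124.2  22.8  44.7]
turn [-0.  -0.1 -0. ] shift [124.2  22.8  44.7]
```

Emit:
apply_moves:
  motion:
    - [0,0,0,0,0,8,20]
    - [0,0,0,0,0,28,20]
    - [0,0,0,0,3,28,20]
    - [0,0,0,20,4,2,20]
    - [0,0,0,35,6,0,20]
    - [0,0,0,35,5,0,20]
    - [0,0,0,25,4,0,20]
    - [0,0,0,9.2,1,0,20]

```text
t: 18.75
tool_pos: [604.6, 195.1, 155.4]
orientation: [-180.0, -39.8, 9.3]
ft_force: [-1.1, 0.1, -1.4]
gripper_width: 0.45
grasp_force: 25.0
```

Emit:
apply_moves:
  motion:
    - [0,0,0,0,0,0,20]
    - [0,0,0,0,0,-8,20]
    - [0,0,0,0,0,-7,20]
    - [0,0,0,0,0,-3,20]
    - [0,0,0,0,0,-1,20]
    - [0,0,0,0,0,0,20]

```text
t: 19.5
tool_pos: [603.9, 195.2, 137.0]
orientation: [-180.0, -39.9, 9.3]
ft_force: [0.3, 0.5, -1.7]
gripper_width: 0.448
grasp_force: 25.0
```

Contact is expected at 134.9; creep down.

Emit:
apply_moves:
  motion:
    - [0,0,0,0,0,-0.8,20]
    - [0,0,0,0,0,-0.8,20]
    - [0,0,0,0,0,-0.4,20]
    - [0,0,0,0,0,0,20]

```text
t: 20.0
tool_pos: [603.9, 195.2, 134.9]
orientation: [-180.0, -39.9, 9.3]
ft_force: [0.3, 0.0, -2.4]
gripper_width: 0.45
grasp_force: 25.0
```

Emit:
apply_moves:
  motion:
    - [0,0,0,0,0,-0.5,20]
    - [0,0,0,0,0,0,20]

```text
t: 20.25
tool_pos: [604.1, 195.2, 134.9]
orientation: [-180.0, -39.9, 9.3]
ft_force: [-1.0, -0.5, 2.0]
gripper_width: 0.448
grasp_force: 25.0
```

Emit:
apply_moves:
  motion:
    - [0,0,0,0,0,-0.5,20]
    - [0,0,0,0,0,0,20]

```text
t: 20.5
tool_pos: [604.3, 195.3, 134.9]
orientation: [-179.9, -40.0, 9.3]
ft_force: [-2.8, -1.3, 6.0]
gripper_width: 0.446
grasp_force: 25.0
```

Contact made; release and back off.

Emit:
apply_moves:
  motion:
    - [0,0,0,0,0,0.4,20]
    - [0,0,0,0,0,0,58]
    - [0,0,0,0,0,0,58]
    - [0,0,0,0,0,0,58]
    - [0,0,0,-8,-1,9,58]
    - [0,0,0,-25,-4,30,58]
    - [0,0,0,-30,-5,36,58]
    - [0,0,0,-30,-20,40,58]

```text
t: 21.5
tool_pos: [509.2, 165.3, 250.5]
orientation: [-180.0, -39.9, 9.4]
ft_force: [1.2, 0.9, 0.7]
gripper_width: 0.62
grasp_force: 0.0
```

Emit:
apply_moves:
  motion:
    - [0,0,0,-5,-40,20,58]
    - [0,0,0,0,-40,10,58]
    - [0,0,0,0,-30,0,58]
    - [0,0,0,0,0,0,58]
    - [0,0,0,0,0,0,58]

```text
t: 22.12
tool_pos: [505.6, 55.4, 279.5]
orientation: [-180.0, -39.9, 9.3]
ft_force: [0.0, -0.1, 0.0]
gripper_width: 0.625
grasp_force: 0.0
```

```bash
python3 - <<'E'
from h import *
o=bot.observe();print(o["t"],o["tool_pos"],np.round(o["joint_pos"],1))
w=vision.camera("wrist")
print([np.round(proj(w,np.r_[np.array([614.1,72.3])+k*41*np.array([-.161,.987]),45])) for k in(3,1,-1,-3)])
s=vision.camera("scene")
a=cv2.cvtColor(w["image"],4);b=cv2.resize(cv2.cvtColor(s["image"],4)[130:310,150:320],(363,384),interpolation=2)
cv2.imwrite("pics/f.png",np.hstack([a[:,50:480],b]))
E
```

```text
22.125 [505.62289795  55.4192944  279.52834444] [ -0.3 -42.5 121.8   7.1  61.4  79.2]
[array([177., 211.]), array([230., 211.]), array([282., 212.]), array([335., 212.])]
```

View pics/f.png

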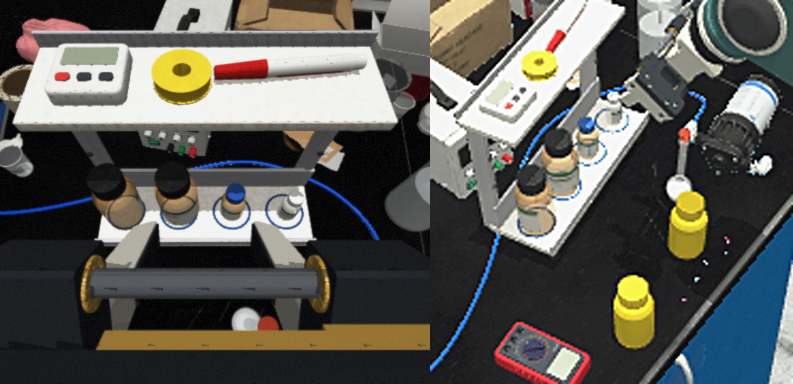

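The picture shows the row in order: tall bottles on places 4 and 3 (wrist view, about (120,200) and (178,200)), blue at (233,203) and white at (287,208). All are upright on their rings, and the flask, meter and pump are undisturbed.

```bash
python3 -c "
from h import *
print(bot.job_done())"
```

```text
the job is handed in; nothing more can be done
None
```

The row is set and handed in at about 22 s: white, blue-capped and the two tall bottles stand upright on places 1 to 4; the flask, multimeter and wash bottle were not moved.

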